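Put the breakfast board away in the catch rack

TASK

Lift the small wooden board out of the slanted draining stand and put it away upright in the steel board rack. The rack's two catch arms reach over its slot, so set the board's foot down in the bottom channel with the board leaning towards you, then tip it up until both sprung catches have snapped down in front of it. Let go of it and leave the other things on the worktop where they are.

Things in the scene. Friction and masses are not known exactly. Their poses are not given: they have to be found in the camera images.
- board: Loose plain wooden board 14 mm thick (x), 140 wide (y), 180 tall (z), 0.25 kg, a thin dark line near the edges of each face. Origin: centre of its bottom edge, on which it stands in the draining stand, its top leaning 25 degrees towards the stand's -x (robot) side. The stand's bar touches its robot-side face 95 mm up from the foot; the upper 70 mm of both faces is free to pinch.
- board_mid (a point): Centre of that board: 90 mm from foot and top edge, mid-width, mid-thickness. Axes as the board's: x through the thickness, y along the width, z from foot to top edge.
- stand: Fixed draining stand: dark wooden base 150 x 170 x 10 mm, a foot ledge 14 mm high behind the board's foot, a steel wire prop 110 mm wide on the robot's side of the board. Origin on the worktop below the board's lowest edge (which is at z = 10 mm); -x faces roughly to the robot, y runs along the board's width. Draw the board out along its own slanted length.
- rack: Fixed steel rack, base 93 x 190 x 12 mm, 221 mm tall, open to its -x side, which faces roughly to the robot; y runs along the slot. Origin on the worktop. Channel floor z = 12 mm; front lip: inner face x = -13, top z = 22 mm; back rails: front face x = +10, at z = 22 to 38 and 97 to 113 mm; end cheeks at y = +-77 up to z = 58 mm.
- slot (a point): Centre of the rack's channel floor (x = -1.5, z = 12 mm in the rack's frame, same axes); the channel is 23 mm wide front to back. The seated board's foot rests on this floor. With the board leaning 25 degrees, its lowest (front) edge goes down freely 5 to 8 mm behind the lip's inner face and the board can be turned upright about that edge.
- arms (a point): Point midway between the two catch arms, above the slot (rack x = 0, y = 0, z = 197 mm, the arms' underside; 5 mm above the seated board's top edge). The arms, at y = +-56 to +-76 mm, reach from x = +22 to -32 mm. Between them, and between the back stiles (y = +-58), all is open for fingers above z = 113 mm. A board leaning 15 degrees or more passes in front of the arms.
- catch_l (a joint): Left (+y) spring catch: brass ball, 20 mm diameter, under the left arm at rack x = -16, y = +66 mm; its bottom hangs at z = 188.5 mm, 3.5 mm lower than the seated board's top edge. Value in m: 0 = down, 0.006 = fully pressed up. Spring 1.8 N (down) to 3.6 N (up); pushing the board's top under both balls takes some 3 to 10 N, then they drop in front of it.
- catch_r (a joint): Right (-y) spring catch, the same at y = -66 mm.
- fish_tin: flat oblong tin 63 x 105 x 24 mm; a bystander, to be left where it is; origin under its centre.
- lemon: lemon, 77 mm long, 52 mm high; a bystander, to be left where it is; origin under its centre.
- mug: mug 86 mm across with handle, 90 mm high; a bystander, to be left where it is; origin under its centre.
- jam_jar: jam jar 65 mm wide, 95 mm high; a bystander, to be left where it is; origin under its centre.
- butter: butter block in wrapper 73 x 102 x 37 mm; a bystander, to be left where it is; origin under its centre.

How it is judged:
By the outcome, as a careful person would: the job done as asked, in the order asked, and still so for the second after the job is handed in, with the robot touching nothing.
It also fails if it takes over 42 s, if anything falls off the work surface, if the arm or the gripper's body presses on something with over 40 N, if the wrist force passes 120 N, or if a joint passes its speed limit or range.

ROBOT

A 6-joint arm with a two-finger parallel gripper is mounted at the origin on a cart in front of the work surface, level with it; the furniture and walls round the work are solid. World frame = base frame: x ahead of the robot, y to its left, z up, the work surface at z = 0. Lengths are in m, angles in rad, forces in N, time in s.
With the tool pointing down it reaches from about 0.275 to 0.75 m from the base axis. Payload 10.2 kg.
Tool frame: the origin (TCP) lies at the very end of the fingers, on their centre line; the grasp point (between the pads) lies 19 mm behind it; z points along the fingers, y is the direction in which the jaws open and shut (so a half turn about z gives the same grasp; the last joint's range is limited). The gripper opens to 85 mm and grips with 20 to 120 N. Pads are 22 mm wide; open, the fingers measure 114 mm over their backs; the gripper's body (76 mm by 85 mm) begins 54 mm behind the grasp point. The pads swing forward as they close: fully open they stand 13 mm farther back than shut.
Start: joints at [0.923, 0.313, 1.498, -0, 1.331, -0.223], TCP at [0.216, 0.478, 0.231] pointing down, gripper open.
Joint ranges: [-2.94, 2.94], [-0.97, 2.17], [0.19, 2.56], [-1.23, 4.37], [0.02, 3.11], [-2.88, 2.88]. Speed limits (rad/s): [2.39, 2.39, 3.01, 3.14, 3.14, 3.14].

INTERFACE

Orientations are given as a unit quaternion [w, x, y, z].
In Python, from workcell import robot, camera, camera_params gives the robot as it stands.
- The arm moves only by the shell command python3 -m pendant 'ROWS'. ROWS is JSON, a list that holds one entry, the list of rows, each a list of 7 numbers: the turn, a rotation vector about the tool's x, y, z in degrees, then the shift along the tool's x, y, z in mm, then the gripper command: -1 is fully open, 1 is shut, values between are in proportion. A call has 1 to 10 rows; each row shifts and turns the commanded pose from where the row before left it, along the tool's axes as they then stand; what a row does not reach is not made up. A row lasts 1/10 s, in which the tool goes at most 50 mm and 8.59 degrees, less where a joint would pass 70% of its speed; a pose out of reach is approached as far as the arm can. A call is refused whole if a number of a shift passes 50 or a number of a turn 8.59, either way. A call with a gripper value outside its range is refused whole. The fingers move at their own pace and stop on an object; the grip force is fixed at half the most. Time passes only in rows, so rows that do not move let the fingers close. It gives the time, the measured TCP pose, the force and the opening at its end, in the units of the state.
- robot.sense(): the state, without advancing time (a new reading comes with each control period).
- camera(name): name is "scene" or "top" or "wrist"; returns (picture, depth): 384x512x3 uint8, blue, green, red; 384x512 float32, m along the optical axis (not along the pixel's ray), 0 where there is no reading.
- camera_params(name): a dict with "camera_matrix" (3x3 intrinsics, pixels), "R" (3x3) and "t" (3): a world point X has camera coordinates R X + t; the wrist camera has in their place "T_tool_cam" (4x4, takes a point from camera to tool coordinates, whose origin is the TCP and whose axes are the flange's). Camera axes: x right, y down, z forward; pixel columns grow to the right and rows downward; lengths in m; the calibration is good to about 2 mm. A picture is of the moment at which its call begins: read the wrist's pose just before it. camera_params takes no time and is no camera call.
- robot.hand_in(): hands the job in, once; it reports no verdict.
The state is a dict: "t": time; "qpos": joint angles; "joint_velocities": joint speeds; "tau": joint torques, N m; "ee_pos": TCP position; "ee_rot": TCP orientation; "force": force on the tool from outside, world axes, zero at the start; "ft_torque": the same for the moment, N m; "opening": opening from 0.0 (shut) to 1.0 (fully open).
Only numpy, scipy, OpenCV 4.12 (cv2) and the standard library are available. Lean on these libraries where they do the work, as an engineer would, in place of code of your own. Each camera call takes 0.05 s, during which the arm holds its last target. There are 200 camera calls.

## Working session

There is one attempt and no reset: what is moved stays moved. The work goes in short steps, Python scripts to look and compute and a shell command to move; the robot and the scene stay as the last step left them, time stands still between calls to the robot, and variables do not carry over. Pictures are saved under pics/ and viewed, about 8 in all and at most 12, crops included, and the job is handed in when it is done.

```bash
ls; mkdir -p pics; python3 - <<'E'
from workcell import robot,camera,camera_params
import cv2,numpy as np
print(robot.sense())
for n in ["scene","top"]:
    p,d=camera(n); cv2.imwrite(f"pics/{n}0.png",p); np.savez(f"pics/{n}0.npz",p=p,d=d)
    c=camera_params(n); print(n,c)
print(camera_params("wrist"))
a=cv2.imread("pics/scene0.png");b=cv2.imread("pics/top0.png")
E
```

```text
pics
{'t': 0.0, 'qpos': array([ 9.22598378e-01,  3.13481019e-01,  1.49846119e+00, -7.17569634e-06,
        1.33100208e+00, -2.23399927e-01]), 'joint_velocities': array([-0.00044394, -0.00043166, -0.00046724, -0.00236865,  0.00058217,
        0.00325367]), 'tau': array([-2.76454348e-04, -4.12270188e+01, -2.59737736e+01, -2.26101497e-04,
        4.12817331e-03,  1.62593147e-05]), 'ee_pos': array([0.21621975, 0.47811575, 0.23071013]), 'ee_rot': array([-2.82126036e-04,  2.10804721e-01,  9.77527960e-01, -6.14119459e-04]), 'force': array([ 0.63226856, -0.66358584, -0.0838369 ]), 'ft_torque': array([-0.02469205,  0.02741404,  0.00395113]), 'opening': 1.0025184099685545}
scene {'camera_matrix': array([[492.86833804,   0.        , 261.9938828 ],
       [  0.        , 492.86833804, 186.27971338],
       [  0.        ,   0.        ,   1.        ]]), 'R': array([[-0.85784407, -0.51381909, -0.0096693 ],
       [-0.22613232,  0.39430018, -0.89072529],
       [ 0.46148426, -0.76191687, -0.45443917]]), 't': array([0.45763241, 0.20337241, 1.54734015])}
top {'camera_matrix': array([[422.93240719,   0.
[... 158 characters left out ...]
99665518, -0.005847  ],
       [-0.97394429,  0.08089789, -0.21186799],
       [ 0.21163234, -0.01157521, -0.9772808 ]]), 't': array([0.13373514, 0.49658249, 1.4891989 ])}
{'camera_matrix': array([[338.48387502,   0.        , 248.36754723],
       [  0.        , 338.48387502, 185.8331538 ],
       [  0.        ,   0.        ,   1.        ]]), 'T_tool_cam': array([[-6.70004991e-04, -9.57306778e-01, -2.89073145e-01,
         7.28622874e-02],
       [ 9.99999523e-01, -4.36031445e-04, -8.73788583e-04,
        -9.25943763e-04],
       [ 7.10438752e-04, -2.89073593e-01,  9.57306614e-01,
        -1.42935040e-01],
       [ 0.00000000e+00,  0.00000000e+00,  0.00000000e+00,
         1.00000000e+00]])}
```

View pics/scene0.png

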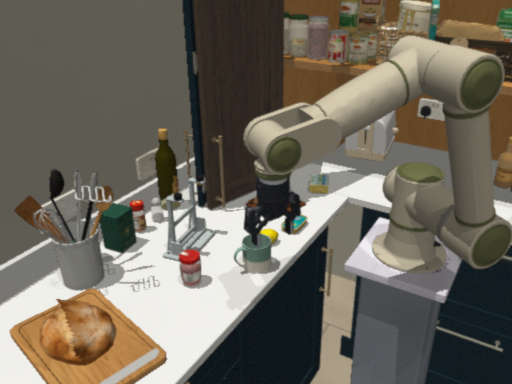

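View pics/top0.png

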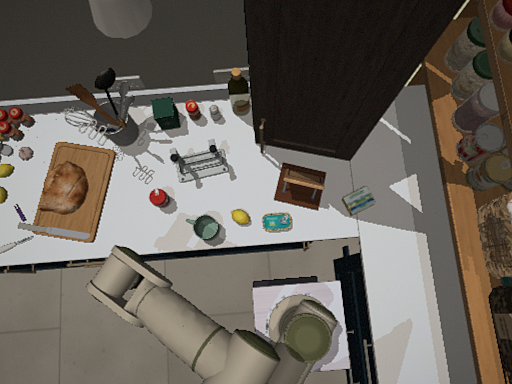

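The scene view shows the steel rack at about (188,235) and the red-lidded jar at (190,267). The top view shows the rack at about (203,165), the stand with the board at about (302,185), the tin at (277,222), the lemon at (240,216) and the mug at (206,227). Next I'll enlarge both and measure.

```bash
cat > h.py <<'E'
import numpy as np,cv2
from workcell import robot,camera,camera_params
from scipy.spatial.transform import Rotation as Ro
def cloud(d,K,R,t):
    v,u=np.mgrid[:d.shape[0],:d.shape[1]]
    P=np.stack([(u-K[0,2])/K[0,0]*d,(v-K[1,2])/K[1,1]*d,d],-1)
    return (P-t)@R
def fixed(n,f=None):
    z=np.load(f) if f else None
    p,d=(z['p'],z['d']) if f else camera(n)
    c=camera_params(n); return p,d,cloud(d,c['camera_matrix'],c['R'],c['t'])
def tool():
    s=robot.sense(); q=s['ee_rot']; return s,Ro.from_quat([q[1],q[2],q[3],q[0]]).as_matrix(),s['ee_pos']
def wrist():
    s,R,p=tool(); im,d=camera("wrist"); c=camera_params("wrist"); T=np.eye(4);T[:3,:3]=R;T[:3,3]=p
    W=T@c['T_tool_cam']; Rc=W[:3,:3].T
    return im,d,cloud(d,c['camera_matrix'],Rc,-Rc@W[:3,3])
E
python3 - <<'E'
from h import *
p,d,P=fixed("top","pics/top0.npz")
a=cv2.resize(p[120:245,150:350],None,fx=4,fy=4,interpolation=cv2.INTER_CUBIC); cv2.imwrite("pics/topc.png",a)
z=P[...,2]; 
np.set_printoptions(precision=3,suppress=True,linewidth=200)
for nm,(u0,u1,v0,v1) in dict(rack=(160,240,135,195),stand=(270,332,155,215)).items():
    Q=P[v0:v1,u0:u1].reshape(-1,3); 
    for lo,hi in ((-.01,.006),(.008,.016),(.02,.06),(.06,.1),(.1,.14),(.14,.18),(.18,.2),(.2,.24),(.24,.5)):
        m=(Q[:,2]>lo)&(Q[:,2]<hi); print(nm,lo,hi,m.sum(),Q[m].mean(0) if m.sum() else '',Q[m].min(0) if m.sum() else '',Q[m].max(0) if m.sum() else '')
print('heights',[P[v,u] for u,v in ((159,197),(206,227),(240,216),(277,222),(357,200),(350,130))])
E
```

```text
rack -0.01 0.006 3243 [ 0.621  0.323 -0.   ] [ 0.494  0.165 -0.01 ] [0.756 0.477 0.006]
rack 0.008 0.016 653 [0.608 0.31  0.012] [0.504 0.165 0.008] [0.736 0.469 0.016]
rack 0.02 0.06 205 [0.621 0.319 0.036] [0.585 0.221 0.02 ] [0.649 0.403 0.06 ]
rack 0.06 0.1 57 [0.56  0.392 0.084] [0.497 0.232 0.06 ] [0.641 0.456 0.099]
rack 0.1 0.14 99 [0.626 0.328 0.11 ] [0.5   0.243 0.1  ] [0.643 0.454 0.135]
rack 0.14 0.18 8 [0.621 0.375 0.156] [0.619 0.374 0.142] [0.629 0.378 0.172]
rack 0.18 0.2 9 [0.613 0.306 0.198] [0.578 0.236 0.189] [0.638 0.393 0.2  ]
rack 0.2 0.24 192 [0.609 0.316 0.212] [0.576 0.236 0.2  ] [0.65  0.392 0.226]
rack 0.24 0.5 0   
stand -0.01 0.006 2000 [ 0.516 -0.054 -0.   ] [ 0.391 -0.18  -0.01 ] [0.637 0.071 0.006]
stand 0.008 0.016 702 [ 0.486 -0.041  0.011] [ 0.398 -0.178  0.008] [0.619 0.057 0.016]
stand 0.02 0.06 247 [ 0.535 -0.059  0.032] [ 0.401 -0.177  0.02 ] [0.614 0.072 0.06 ]
stand 0.06 0.1 97 [ 0.521 -0.062  0.079] [ 0.471 -0.127  0.06 ] [0.553 0.009 0.1  ]
stand 0.1 0.14 95 [ 0.509 -0.054  0.12 ] [ 0.482 -0.121  0.1  ] [0.536 0.011 0.139]
stand 0.14 0.18 244 [ 0.482 -0.047  0.168] [ 0.451 -0.115  0.14 ] [0.515 0.019 0.18 ]
stand 0.18 0.2 16 [ 0.476 -0.054  0.182] [ 0.459 -0.111  0.18 ] [0.496 0.006 0.183]
stand 0.2 0.24 0   
stand 0.24 0.5 0   
heights [array([0.488, 0.459, 0.095]), array([0.379, 0.31 , 0.01 ]), array([0.404, 0.181, 0.049]), array([0.375, 0.049, 0.023]), array([ 0.429, -0.249,  0.039]), array([ 0.604, -0.19 ,  0.317])]
```

View pics/topc.png

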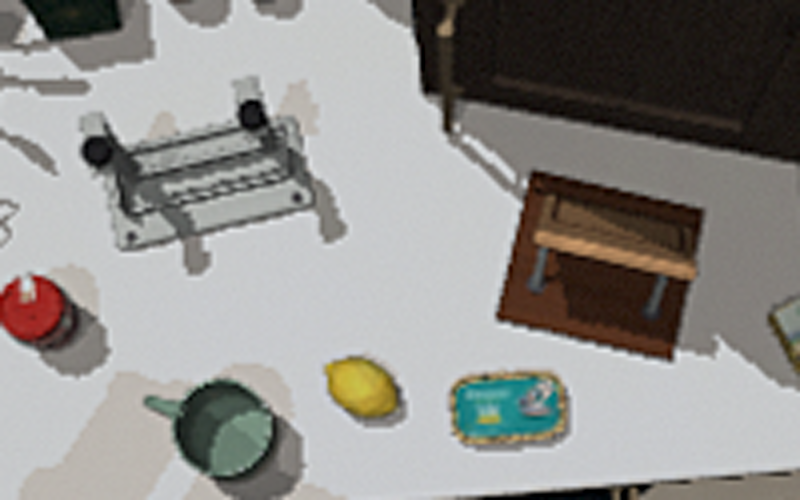

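The enlarged top view shows the board's top edge running from about (535,230) to (693,268) on the reddish base. The rack has black knobs at (97,150) and (250,112), and front base screws at (130,235) and (297,198). Next I'll fit poses.

```bash
python3 - <<'E'
from h import *
np.set_printoptions(precision=4,suppress=True,linewidth=200)
p,d,P=fixed("top","pics/top0.npz"); c=camera_params("top");K,R,t=c['camera_matrix'],c['R'],c['t']
C=-R.T@t
def ray(uv,z):
    uv=np.atleast_2d(uv).astype(float); r=np.c_[(uv[:,0]-K[0,2])/K[0,0],(uv[:,1]-K[1,2])/K[1,1],np.ones(len(uv))]@R
    return C+r*((z-C[2])/r[:,2])[:,None]
def rect(m,z,nm):
    ys,xs=np.nonzero(m); W=ray(np.c_[xs,ys],z)[:,:2]
    cn,sz,an=cv2.minAreaRect((W*1000).astype(np.float32)); print(nm,m.sum(),np.array(cn),np.array(sz),an)
hsv=cv2.cvtColor(p,cv2.COLOR_BGR2HSV)
box=np.zeros(d.shape,bool); box[160:212,272:330]=1
z=P[...,2]
for (u,v) in ((280,195),(300,181),(310,183),(300,174),(160+18,176),(200,178)): print((u,v),hsv[v,u],P[v,u])
# stand base: saturated brown or anything not white in box
sat=(hsv[...,1]>110)&box
rect(sat&(hsv[...,0]<14)&(z<.02),.010,'standbase')
# board points
b=box&(z>.03)&(hsv[...,1]>70); Q=P[b]
yaw0=None
top=box&(z>.160)
Qt=P[top]; cn,sz,an=cv2.minAreaRect((Qt[:,:2]*1000).astype(np.float32)); print('board top',top.sum(),np.array(cn),np.array(sz),an,Qt[:,2].mean(),Qt[:,2].max())
# principal direction
e=np.linalg.svd(Qt[:,:2]-Qt[:,:2].mean(0))[2][0]; print('dir',e, np.degrees(np.arctan2(e[1],e[0])))
# board face plane: points between z .06 and .155 nearest to the plane
Qf=P[box&(z>.05)&(z<.165)&(hsv[...,1]>70)]
print(len(Qf)); 
best=None
rng=np.random.default_rng(0)
for i in range(500):
    s=Qf[rng.choice(len(Qf),3,False)]; n=np.cross(s[1]-s[0],s[2]-s[0]); L=np.linalg.norm(n)
    if L<1e-6: continue
    n/=L; k=np.abs((Qf-s[0])@n)<.002
    if best is None or k.sum()>best.sum(): best=k
q=Qf[best]; n=np.linalg.svd(q-q.mean(0))[2][2]; n*=np.sign(n[0]); print('face',best.sum(),q.mean(0),n,'lean',np.degrees(np.arcsin(n[2])),'yaw',np.degrees(np.arctan2(n[1],n[0])))
# rack
rb=np.zeros(d.shape,bool); rb[138:185,165:235]=1
m=rb&(z>.20); cn,sz,an=cv2.minAreaRect((P[m][:,:2]*1000).astype(np.float32)); print('arms',m.sum(),np.array(cn),np.array(sz),an,P[m][:,2].max())
for lo,hi in((.09,.12),(.008,.017),(.017,.026)):
    m=rb&(z>lo)&(z<hi)&((hsv[...,2]<185)|(lo>.05)); q=P[m]; cn,sz,an=cv2.minAreaRect((q[:,:2]*1000).astype(np.float32)); print(lo,m.sum(),np.array(cn),np.array(sz),an)
print('cam',C)
# lateral view of grayscale around the rack from scene camera
p2=cv2.imread("pics/scene0.png"); cv2.imwrite("pics/scenec.png",cv2.resize(p2[170:300,130:330],None,fx=4,fy=4,interpolation=cv2.INTER_CUBIC))
E
```

```text
(280, 195) [ 10 155  82] [0.4771 0.0281 0.0064]
(300, 181) [ 14 123 145] [ 0.4864 -0.0341  0.1776]
(310, 183) [ 14 122 115] [ 0.4765 -0.0665  0.1793]
(300, 174) [ 15 119  75] [ 0.5369 -0.0482  0.0671]
(178, 176) [ 90   3 146] [ 0.5843  0.408  -0.0026]
(200, 178) [ 15  10 102] [0.5681 0.324  0.0033]
standbase 944 [506.4636 -48.3201] [164.9488 146.1888] 71.7242202758789
board top 219 [326.615   -3.3861] [138.5477 345.3419] 74.17363739013672 0.2242751442897858 1.5613573741321571
dir [ 0.8374 -0.5466] -33.13092164828094
269
face 265 [ 0.5128 -0.0573  0.1099] [ 0.8597 -0.2845  0.4243] lean 25.104881020938013 yaw -18.30866855831877
arms 206 [401.8741 254.9438] [507.0939 156.5003] 15.867231369018555 1.5613573741321571
0.09 100 [631.129  314.1165] [  9.6206 143.7614] 9.614960670471191
0.008 637 [623.1893 311.8235] [114.2841 197.3238] 6.597043514251709
0.017 107 [609.985  312.1643] [ 76.4185 186.1899] 5.727928161621094
cam [0.1794 0.1104 1.5614]
```

View pics/scenec.png

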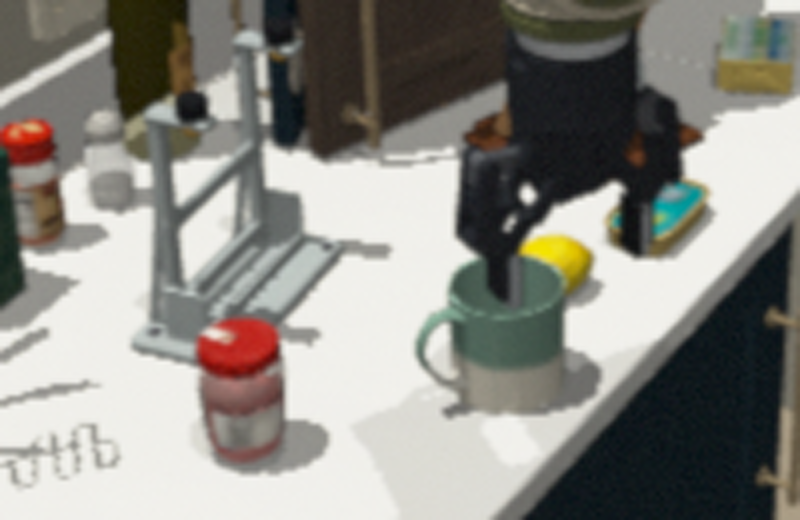

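The scene crop shows the rack with its open side towards the robot, black catch knobs at about (190,105) and (285,35), and the jar in front at (240,340). The board's lean of 25.1° and yaw of -18.3° agree between its face and the stand base. Next I'll bring the wrist camera near the rack.

```bash
python3 -m pendant '[[[0,0,0,-20,2,-16,-1],[0,0,0,-36,3,-16,-1],[0,0,0,-36,3,-16,-1],[0,0,0,-36,3,-16,-1],[0,0,0,-36,3,-16,-1],[0,0,0,-36,3,-16,-1],[0,0,0,-36,3,-16,-1],[0,0,0,-36,3,-16,-1],[0,0,0,-14,2,-1,-1],[0,0,0,0,0,0,-1]]]'; python3 - <<'E'
from h import *
im,d,P=wrist(); cv2.imwrite("pics/w1.png",im); np.savez("pics/w1.npz",p=im,d=d,P=P)
print(tool())
E
```

```text
t: 1.1
ee_pos: [0.4888, 0.3823, 0.3592]
ee_rot: [-0.0, 0.212, 0.977, -0.0]
force: [-0.0, 0.9, -0.2]
opening: 1.0
({'t': 1.15, 'qpos': array([ 4.77174989e-01,  5.01497184e-01,  9.00261177e-01,  1.67333794e-04,
        1.74148996e+00, -6.67835001e-01]), 'joint_velocities': array([ 0.02969181, -0.02348258,  0.02705857,  0.004285  , -0.00190243,
        0.00459896]), 'tau': array([-1.82508890e+00, -5.06952596e+01, -2.84183729e+01, -9.81115527e-02,
        6.06218309e-03, -7.69200409e-02]), 'ee_pos': array([0.48751224, 0.38302845, 0.35928479]), 'ee_rot': array([-6.90923348e-04,  2.11274734e-01,  9.77426363e-01, -4.63395725e-04]), 'force': array([-0.97782787,  0.28893942, -0.1724063 ]), 'ft_torque': array([ 0.00814507, -0.04854444, -0.03518511]), 'opening': 0.9991586712693937}, array([[-9.10725019e-01,  4.13010349e-01, -1.54646101e-03],
       [ 4.13011629e-01,  9.10725544e-01, -6.13921104e-04],
       [ 1.15484577e-03, -1.19781969e-03, -9.99998616e-01]]), array([0.48751224, 0.38302845, 0.35928479]))
```

View pics/w1.png

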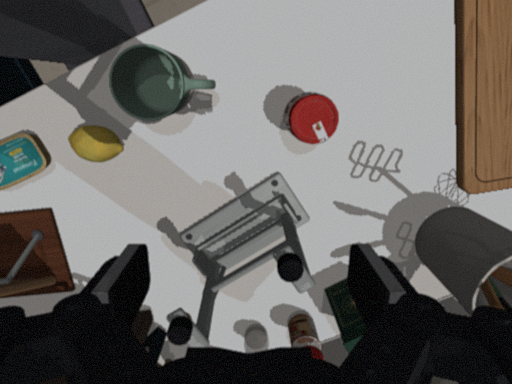

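The wrist view shows the rack base's front edge from about (180,238) to (277,174), the slot behind it, and the knobs at (290,267) and (180,330). Next I'll take the yaw and x-profile from the depth.

```bash
python3 - <<'E'
from h import *
np.set_printoptions(precision=4,suppress=True,linewidth=200)
z=np.load("pics/w1.npz");p,d,P=z['p'],z['d'],z['P']
Z=P[...,2]; print('table z',np.median(Z[130:160,180:240]))
hsv=cv2.cvtColor(p,cv2.COLOR_BGR2HSV)
cv2.imwrite("pics/w1c.png",cv2.resize(p[160:360,150:340],None,fx=3,fy=3,interpolation=cv2.INTER_CUBIC))
box=np.zeros(d.shape,bool); box[165:345,150:325]=1
m=box&(Z>.09)&(Z<.12)&(P[...,0]>.59); q=P[m]
e=np.linalg.svd(q[:,:2]-q[:,:2].mean(0))[2][0]; print('rail',m.sum(),np.degrees(np.arctan2(-e[0]*np.sign(e[1]),abs(e[1]))),cv2.minAreaRect((q[:,:2]*1000).astype(np.float32)))
m=box&(Z>.007)&(Z<.016); q=P[m]; print('base',m.sum(),cv2.minAreaRect((q[:,:2]*1000).astype(np.float32)))
m=box&(Z>.19); q=P[m]; print('arms',m.sum(),cv2.minAreaRect((q[:,:2]*1000).astype(np.float32)),np.percentile(q[:,2],[5,50,95]))
yaw=np.radians(10.0);ex=np.array([np.cos(yaw),np.sin(yaw)]);ey=np.array([-ex[1],ex[0]])
for yaw in (8,9,10,11,12):
    a=np.radians(yaw);ex=np.array([np.cos(a),np.sin(a)]);ey=np.array([-ex[1],ex[0]])
    # front base edge: min x per y bin for base pts
    m=box&(Z>.007)&(Z<.016);X=P[m][:,:2]@ex;Y=P[m][:,:2]@ey
    bins=np.linspace(Y.min()+.015,Y.max()-.015,9); f=[np.percentile(X[(Y>=a0)&(Y<b0)],3) for a0,b0 in zip(bins[:-1],bins[1:])]
    print(yaw,'front',np.array(f),'Y',np.percentile(Y,[.5,99.5]))
E
```

```text
table z 0.0003353155159564906
rail 973 9.63544084910402 ((635.487060546875, 318.14923095703125), (18.66950225830078, 148.58094787597656), 9.602782249450684)
base 5008 ((671.5802001953125, 289.68756103515625), (307.34967041015625, 306.4828796386719), 60.85103988647461)
arms 2319 ((557.8401489257812, 360.40948486328125), (136.58372497558594, 273.13525390625), 49.657108306884766) [0.2015 0.2138 0.5022]Traceback (most recent call last):
  File "<stdin>", line 17, in <module>
    return _quantile_unchecked(
        a, q, axis, out, overwrite_input, method, keepdims, weights)
    return _ureduce(a,
                    func=_quantile_ureduce_func,
    ...<5 lines>...
                    overwrite_input=overwrite_input,
                    method=method)
    r = func(a, **kwargs)
    result = _quantile(arr,
                       quantiles=q,
    ...<2 lines>...
                       out=out,
                       weights=wgt)
    slices_having_nans = np.isnan(arr[-1, ...])
                                  ~~~^^^^^^^^^
IndexError: index -1 is out of bounds for axis 0 with size 0
```

View pics/w1c.png

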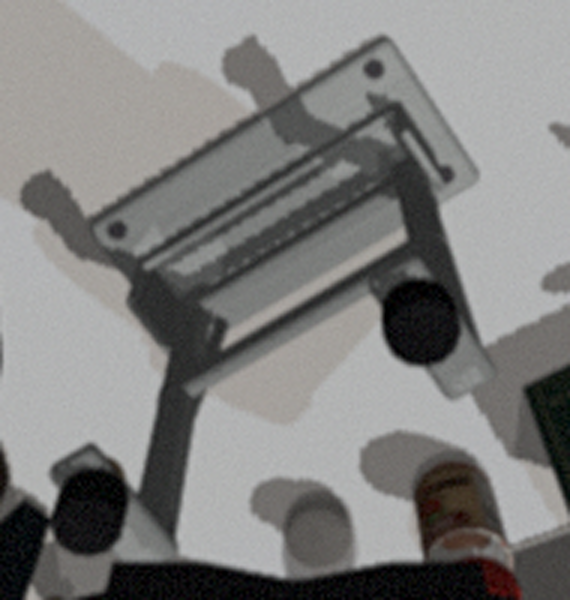

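The crop shows the base front corners at (92,222) and (385,37), the knob centres at (421,322) and (90,512), and the upper rail from about (190,390) to (410,250), in crop pixels. I'll combine the knobs, rail and base edge.

```bash
python3 - <<'E'
from h import *
np.set_printoptions(precision=4,suppress=True,linewidth=200)
z=np.load("pics/w1.npz");p,d,P=z['p'],z['d'],z['P'];Z=P[...,2]
V=p.max(2); kn=[]
for (u,v) in ((290,267),(180,330)):
    m=np.zeros(d.shape,bool); m[v-16:v+17,u-15:u+16]=1; m&=(V<45)&(Z>.19)&(Z<.24); q=P[m]
    top=q[q[:,2]>np.percentile(q[:,2],90)-.006]
    (c,r)=cv2.minEnclosingCircle((top[:,:2]*1000).astype(np.float32)); print('knob',m.sum(),q.mean(0),np.percentile(q[:,2],[10,50,95]),c,r); kn.append(c)
kn=np.array(kn)/1000;dv=kn[0]-kn[1];print('sep',np.linalg.norm(dv),'yaw',np.degrees(np.arctan2(-dv[0],dv[1])),'mid',kn.mean(0))
c=camera_params("wrist");K=c['camera_matrix']
# camera centre/rays from the stored cloud: fit with two depths not needed; use the pose now (arm still)
s,R,pp=tool();T=np.eye(4);T[:3,:3]=R;T[:3,3]=pp;W=T@c['T_tool_cam']
def ray(u,v,zz):
    r=W[:3,:3]@np.array([(u-K[0,2])/K[0,0],(v-K[1,2])/K[1,1],1]);return W[:3,3]+r*(zz-W[2,3])/r[2]
A=ray(180.7,234,.012);B=ray(278.3,172.3,.012);print('front corners',A,B,np.linalg.norm(A-B),np.degrees(np.arctan2(-(B-A)[0],(B-A)[1])))
a=np.radians(9.6);ex=np.array([np.cos(a),np.sin(a)]);ey=np.array([-ex[1],ex[0]])
print('mid knobs in rack axes',kn.mean(0)@ex,kn.mean(0)@ey,'front corners',A[:2]@ex,A[:2]@ey,B[:2]@ex,B[:2]@ey)
o=kn.mean(0)+.016*ex
X=(P[...,:2]-o)@ex;Y=(P[...,:2]-o)@ey
m=(abs(Y)<.05)&(X>-.09)&(X<.06)&(Z>-.01)&(Z<.15)
for x0 in np.arange(-.085,.05,.004):
    k=m&(X>=x0)&(X<x0+.004); 
    if k.sum(): print('%.0f n%d z10/50/90'%(x0*1000,k.sum()),np.percentile(Z[k],[10,50,90])*1000)
k=(Z>.03)&(Z<.07)&(abs(X)<.06)&(abs(Y)<.12); print('cheek Y', np.percentile(Y[k],[2,25,75,98]))
E
```

```text
knob 585 [0.588  0.3785 0.2189] [0.2113 0.2209 0.2223] (590.7319946289062, 377.78814697265625) 12.038199424743652
knob 564 [0.6088 0.2503 0.2182] [0.2097 0.2208 0.2223] (611.5462036132812, 248.12353515625) 12.005261421203613
sep 0.13132457063757927 yaw 9.119516593293952 mid [0.6011 0.313 ]
front corners [0.583  0.2202 0.012 ] [0.5541 0.4    0.012 ] 0.18209638249267046 9.14837775525275
mid knobs in rack axes 0.6449120228533345 0.20832200490514602 front corners 0.6116066674775716 0.11990361082496577 0.6130419900464027 0.30199433647028895
-85 n158 z10/50/90 [-0.8707  0.4872  1.5615]
-81 n162 z10/50/90 [-0.4136  0.262   1.5422]
-77 n158 z10/50/90 [-0.6796  0.2857  1.4091]
-73 n161 z10/50/90 [-0.8231  0.4159  1.627 ]
-69 n160 z10/50/90 [-0.7657  0.4857  1.5847]
-65 n151 z10/50/90 [-0.6317  0.4057  1.6678]
-61 n154 z10/50/90 [-0.8581  0.2892  1.5786]
-57 n153 z10/50/90 [-0.856   0.3591  1.6383]
-53 n156 z10/50/90 [-0.9056  0.4215  1.606 ]
-49 n268 z10/50/90 [-0.2077  7.7047 11.6401]
-45 n167 z10/50/90 [10.9851 12.1831 13.5434]
-41 n159 z10/50/90 [11.3729 12.3911 13.5174]
-37 n156 z10/50/90
[... 255 characters left out ...]
 n29 z10/50/90 [12.3909 13.5721 21.6411]
-9 n149 z10/50/90 [11.2438 12.3672 13.3927]
-5 n151 z10/50/90 [11.3901 12.5311 13.7201]
-1 n151 z10/50/90 [11.3107 12.4297 13.5199]
3 n143 z10/50/90 [11.3256 12.4855 13.7648]
7 n498 z10/50/90 [ 11.9767  34.749  109.7704]
11 n690 z10/50/90 [ 12.299   38.8159 113.4686]
15 n232 z10/50/90 [ 12.5612  38.688  113.7258]
19 n1 z10/50/90 [34.6761 34.6761 34.6761]
27 n91 z10/50/90 [11.6744 12.5641 13.8997]
31 n144 z10/50/90 [11.3134 12.3423 13.4346]
35 n138 z10/50/90 [11.3993 12.4283 13.4857]
39 n126 z10/50/90 [11.5105 12.3483 13.5401]
43 n41 z10/50/90 [10.4144 11.316  12.1881]
47 n50 z10/50/90 [-0.3434  0.7686  1.8467]
cheek Y [-0.0807 -0.0657  0.053   0.0808]
```

The rack is at about (0.617, 0.316) with yaw 9.3°, and its profile agrees with the given sizes. Now I'll swing over to the board while turning the tool.

```bash
python3 - <<'E'
from h import *
p,d,P=fixed("top","pics/top0.npz")
m=(P[...,2]>.05)&(P[...,2]<.6)&(P[...,1]<.16)&(P[...,1]>-.2)&(P[...,0]>.55)&(P[...,0]<.66)
Q=P[m]
for y0 in np.arange(-.2,.16,.04):
    k=(Q[:,1]>=y0)&(Q[:,1]<y0+.04)
    if k.sum(): print(round(y0,2),k.sum(),'min x at',Q[k][Q[k][:,0].argsort()[:3]].round(3).tolist())
E
python3 -m pendant '[[[0,0,8.4,-20,-37,0,-1],[0,0,8.4,-25,-33,0,-1],[0,0,8.4,-30,-29,0,-1],[0,0,8.4,-34,-25,0,-1],[0,0,8.4,-37,-20,0,-1],[0,0,8.4,-39,-14,0,-1],[0,0,8.4,-41,-8,0,-1],[0,0,8.4,-42,-2,0,-1],[0,0,8.4,-42,4,0,-1],[0,0,8.4,-41,10,0,-1]]]'; python3 - <<'E'
from h import *
print(tool()[1:])
E
```

```text
-0.2 1142 min x at [[0.598, -0.2, 0.382], [0.599, -0.198, 0.274], [0.599, -0.2, 0.328]]
-0.16 1027 min x at [[0.613, -0.152, 0.065], [0.613, -0.156, 0.063], [0.614, -0.149, 0.061]]
-0.12 1027 min x at [[0.624, -0.115, 0.074], [0.625, -0.117, 0.06], [0.625, -0.112, 0.072]]
-0.08 1017 min x at [[0.634, -0.079, 0.078], [0.635, -0.076, 0.076], [0.636, -0.078, 0.059]]
-0.04 352 min x at [[0.552, -0.002, 0.066], [0.552, -0.006, 0.064], [0.555, -0.01, 0.055]]
0.0 6 min x at [[0.553, 0.001, 0.065], [0.657, 0.003, 0.075], [0.658, 0.01, 0.051]]
0.04 21 min x at [[0.641, 0.078, 0.144], [0.642, 0.078, 0.07], [0.642, 0.078, 0.116]]
0.08 65 min x at [[0.639, 0.081, 0.273], [0.639, 0.082, 0.067], [0.639, 0.084, 0.273]]
t: 2.15
ee_pos: [0.5163, -0.0351, 0.3602]
ee_rot: [-0.0, 0.812, 0.584, -0.0]
force: [1.2, -0.0, -0.3]
opening: 1.001
(array([[ 3.18929748e-01,  9.47778311e-01, -2.99382507e-04],
       [ 9.47778330e-01, -3.18929645e-01,  3.44983469e-04],
       [ 2.31485892e-04, -3.93773743e-04, -9.99999896e-01]]), array([ 0.51634771, -0.03508752,  0.3601724 ]))
```

View now.

```bash
python3 - <<'E'
from h import *
np.set_printoptions(precision=4,suppress=True,linewidth=200)
im,d,P=wrist(); cv2.imwrite("pics/w2.png",im); np.savez("pics/w2.npz",p=im,d=d,P=P)
print(tool()[2]); Z=P[...,2]
lo=(P[...,0]>.38)&(P[...,0]<.6)&(P[...,1]>-.17)&(P[...,1]<.07)
hsv=cv2.cvtColor(im,cv2.COLOR_BGR2HSV)
Qf=P[lo&(Z>.04)&(Z<.19)&(hsv[...,1]>60)];rng=np.random.default_rng(0);best=None
for i in range(600):
    s=Qf[rng.choice(len(Qf),3,False)]; n=np.cross(s[1]-s[0],s[2]-s[0]); L=np.linalg.norm(n)
    if L<1e-6: continue
    n/=L
    if abs(abs(n[2])-.4226)>.1: continue
    k=np.abs((Qf-s[0])@n)<.002
    if best is None or k.sum()>best.sum(): best=k
q=Qf[best]; n=np.linalg.svd(q-q.mean(0))[2][2]; n*=np.sign(n[0]); print('face',best.sum(),len(Qf),q.mean(0),n,'lean',np.degrees(np.arcsin(n[2])),'yaw',np.degrees(np.arctan2(n[1],n[0])))
a=np.arctan2(n[1],n[0]);by=np.array([-np.sin(a),np.cos(a),0]);bz=np.cross(n,by);print('by',by,'bz',bz)
c0=q.mean(0); U=(P-c0)@by;Wz=(P-c0)@bz;N=(P-c0)@n
k=lo&(abs(N)<.003)&(Z>.03)&(hsv[...,1]>60);print('face y ext',np.percentile(U[k],[.5,2,98,99.5]),'z ext',np.percentile(Wz[k],[.5,2,98,99.5]))
k=lo&(N<-.004)&(N>-.011)&(Wz>.02)&(Z>.14);print('top edge',k.sum(),np.percentile(Wz[k],[5,50,95]),'y',np.percentile(U[k],[1,99]))
zt=np.median(Wz[k]); yc=np.mean(np.percentile(U[k],[1,99]))
mid=c0+bz*(zt-.09)+by*yc-n*.007; print('board_mid',mid,'top',mid+.09*bz,'foot',mid-.09*bz)
E
```

```text
[ 0.5167 -0.0403  0.3595]
face 6670 7734 [ 0.5087 -0.0522  0.1237] [ 0.8568 -0.2833  0.4309] lean 25.522543002733233 yaw -18.29756521446372
by [0.314  0.9494 0.    ] bz [-0.4091  0.1353  0.9024]
face y ext [-0.0717 -0.0687  0.0629  0.0648] z ext [-0.1023 -0.0982  0.0606  0.0614]
top edge 753 [0.0599 0.0611 0.0622] y [-0.0708  0.0657]
board_mid [ 0.5138 -0.0565  0.0946] top [ 0.477  -0.0444  0.1758] foot [ 0.5506 -0.0687  0.0134]
```

View pics/w2.png

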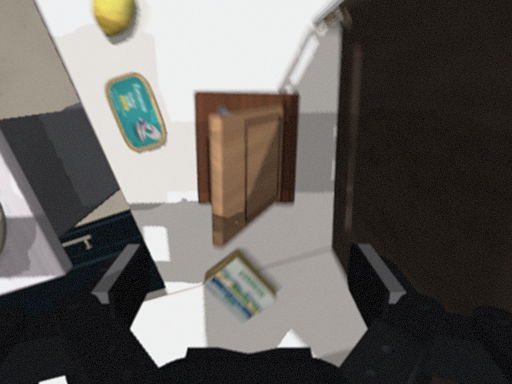

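The wrist view shows the board's top edge from about (225,110) to (225,245) with its back face to the right. It stands on the brown base and the cupboard is well clear on the right. Foot height 13.4 mm and top height 176 mm agree with the given geometry. Next I'll tilt and go to the pre-grasp.

```bash
python3 -m pendant '[[[-8.4,0,0,0,0,0,-0.3],[-8.4,0,0,0,0,0,-0.3],[-8.4,0,0,0,0,0,-0.3],[0,0,0,-5,-36,31,-0.3],[0,0,0,-5,-36,31,-0.3],[0,0,0,-6,-37,31,-0.3],[0,0,0,0,0,0,-0.3],[0,0,0,0,0,0,-0.3]]]'; cat > b.py <<'E'
from h import *
np.set_printoptions(precision=4,suppress=True,linewidth=200)
bx=np.array([.8605,-.2846,.4226]);bz=np.array([-.4012,.1327,.9063]);by=np.array([.314,.9494,0]);mid=np.array([.5138,-.0565,.0946])
s,R,p=tool(); B=np.c_[bx,by,bz]
print('TCP in board (x,y,z from foot) mm',(p-mid)@B*1000+[0,0,90],'tool axes in board x,y,z\n',B.T@R, s['opening'],s['force'],s['t'],s['qpos'])
E
python3 b.py
```

```text
t: 3.0
ee_pos: [0.4563, -0.0307, 0.2305]
ee_rot: [0.177, 0.791, 0.572, 0.128]
force: [0.4, -0.8, 1.8]
opening: 0.648
TCP in board (x,y,z from foot) mm [  0.61     6.4081 239.6831] tool axes in board x,y,z
 [[-0.0001  1.      0.0044]
 [ 1.      0.0001  0.0003]
 [ 0.0003  0.0044 -1.    ]] 0.6480801724675961 [ 0.3741 -0.8451  1.8247] 3.0 [-0.3263 -0.0555  1.9907  0.0047  0.7658 -0.0097]
```

```bash
python3 -m pendant '[[[0,0,0,-6,-0.6,30,-0.3],[0,0,0,0,0,35,-0.3],[0,0,0,0,0,35,-0.3],[0,0,0,0,0,21,-0.3],[0,0,0,0,0,0,-0.3],[0,0,0,0,0,0,0.3],[0,0,0,0,0,0,1],[0,0,0,0,0,0,1],[0,0,0,0,0,0,1],[0,0,0,0,0,0,1]]]'; python3 b.py
```

```text
t: 4.0
ee_pos: [0.5024, -0.0528, 0.1212]
ee_rot: [0.177, 0.791, 0.571, 0.128]
force: [-8.0, 2.3, 8.5]
opening: 0.157
TCP in board (x,y,z from foot) mm [  0.443   -0.0944 119.1674] tool axes in board x,y,z
 [[ 0.0003  1.      0.0041]
 [ 1.     -0.0003 -0.0001]
 [-0.0001  0.0041 -1.    ]] 0.15700469845925896 [-7.9979  2.3201  8.4505] 4.0 [-0.342   0.2184  2.0231  0.0214  0.4599 -0.0393]
```

```bash
python3 -m pendant '[[[0,0,0,0,0,-8,1],[0,0,0,0,0,-20,1],[0,0,0,0,0,-35,1],[0,0,0,0,0,-35,1],[0,0,0,0,0,-35,1],[0,0,0,0,0,-35,1],[0,0,0,0,0,-25,1],[0,0,0,0,0,0,1],[0,0,0,0,0,0,1]]]'; python3 b.py
```

```text
t: 4.9
ee_pos: [0.4244, -0.0272, 0.2943]
ee_rot: [0.177, 0.791, 0.571, 0.128]
force: [0.1, -0.2, -3.3]
opening: 0.158
TCP in board (x,y,z from foot) mm [ -0.8538  -0.2184 310.7815] tool axes in board x,y,z
 [[ 0.0006  1.      0.0038]
 [ 1.     -0.0006 -0.0003]
 [-0.0003  0.0038 -1.    ]] 0.15805188347201524 [ 0.0675 -0.2436 -3.2771] 4.9 [-0.3484 -0.196   1.9389  0.0147  0.9589 -0.0341]
```

The board is held (opening 13.4 mm, wrist force about -3.3 N). Next I'll turn it to the rack's yaw and carry it to a staging pose in front of the rack.

```bash
cat > r.py <<'E'
from h import *
np.set_printoptions(precision=2,suppress=True,linewidth=200)
a=np.radians(9.3);ex=np.array([np.cos(a),np.sin(a),0]);ey=np.array([-ex[1],ex[0],0]);ez=np.array([0,0,1.]);o=np.array([.6169,.3157,0]);B=np.c_[ex,ey,ez]
def rep():
    s,R,p=tool(); T=B.T@R; r=B.T@(p-o)*1000
    lean=np.degrees(np.arctan2(T[0,2],-T[2,2])); print('TCP rack mm',r,'lean',lean,'toolx in rack',T[:,0],'open',s['opening']*85,'F rack',B.T@s['force'],'t',s['t'])
    foot=r+T[:,2]*L; fe=foot-7*T[:,1]; print('foot centre',foot,'front edge',fe,'top front',r-T[:,2]*(180-L)-7*T[:,1]); return s,R,p
L=119.
if __name__=="__main__": rep()
E
python3 -m pendant '[[[0,2.9,-6.25,0,0,0,1],[0,2.9,-6.25,0,0,0,1],[0,2.9,-6.25,0,0,0,1],[0,2.9,-6.25,0,0,0,1],[0,0,0,20,6,6,1],[0,0,0,38,12.5,13.3,1],[0,0,0,38,12.5,13.3,1],[0,0,0,38,12.5,13.3,1],[0,0,0,38,12.5,13.3,1],[0,0,0,38,12.5,13.3,1]]]'; python3 -m pendant '[[[0,0,0,38,12.5,13.3,1],[0,0,0,38,12.5,13.3,1],[0,0,0,20,6,6,1],[0,0,0,0,0,0,1],[0,0,0,0,0,0,1],[0,0,0,0,0,0,1]]]'; python3 r.py; python3 - <<'E'
from h import *
im,d,P=wrist(); cv2.imwrite("pics/w3.png",im); np.savez("pics/w3.npz",p=im,d=d,P=P)
E
```

```text
t: 5.9
ee_pos: [0.4824, 0.1967, 0.2553]
ee_rot: [0.141, 0.632, 0.744, 0.164]
force: [0.9, -1.8, -1.6]
opening: 0.158
t: 6.5
ee_pos: [0.5086, 0.2954, 0.2403]
ee_rot: [0.142, 0.633, 0.743, 0.164]
force: [0.0, 0.7, -1.3]
opening: 0.158
TCP rack mm [-110.21   -2.52  240.26] lean 25.085642059597596 toolx in rack [ 0.  1. -0.] open 13.437045759212511 F rack [ 0.14  0.68 -1.31] t 6.5
foot centre [-59.75  -2.94 132.48] front edge [-66.09  -2.93 129.51] top front [-142.41   -2.3   292.53]
```

View pics/w3.png

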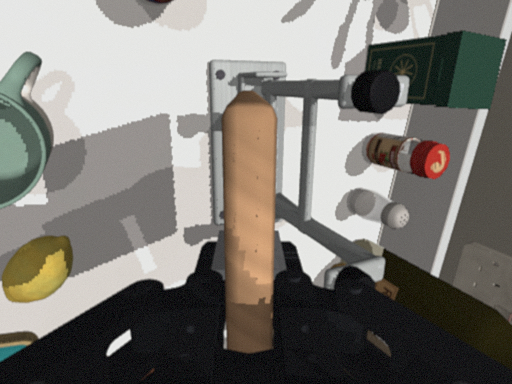

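The wrist view shows the board's top edge from about (250,95) to (250,350), gripped centrally, with the rack's base behind it at (215,65) to (285,225). Next I'll measure the board in the tool frame and re-measure the rack.

```bash
python3 - <<'E'
from r import *
s,R,p=tool(); z=np.load("pics/w3.npz");im,d,P=z['p'],z['d'],z['P']
T=(P-p)@R*1000
hsv=cv2.cvtColor(im,cv2.COLOR_BGR2HSV)
m=(hsv[...,1]>60)&(abs(T[...,0])<90)&(abs(T[...,1])<14)&(T[...,2]<-40)&(T[...,2]>-90); q=T[m]
print('top edge tool z',np.percentile(q[:,2],[5,50,95]))
for x0 in range(-80,81,10):
    k=(q[:,0]>=x0)&(q[:,0]<x0+10)
    if k.sum()>3: print(x0,k.sum(),'y',np.percentile(q[k][:,1],[3,50,97]),'z',np.median(q[k][:,2]))
print('x ext',np.percentile(q[:,0],[.5,99.5]),q[:,0].max())
X=(P-o)@B*1000
# rack check: knobs & lip & rail
k=(X[...,2]>217)&(X[...,2]<226)&(abs(X[...,1]-66)<16)&(abs(X[...,0])<45)&(im.max(2)<50);print('knob L',k.sum(),cv2.minEnclosingCircle(X[k][:,:2].astype(np.float32)))
k=(X[...,2]>100)&(X[...,2]<118)&(abs(X[...,1])<50)&(abs(X[...,0])<30);print('rail',k.sum(),np.percentile(X[k],[2,50,98],axis=0))
k=(X[...,2]>5)&(X[...,2]<15)&(abs(X[...,1])<75)&(X[...,0]<-15)&(X[...,0]>-70);print('base front',k.sum(),np.percentile(X[k],[1,50,99],axis=0))
for y0 in (-75,-45,30,50,70):
    kk=k&(abs(X[...,1]-y0)<8); print(y0,kk.sum(),np.percentile(X[kk][:,0],1) if kk.sum()>20 else '')
E
```

```text
top edge tool z [-83.54 -60.46 -56.4 ]
-20 4 y [8.34 8.37 8.37] z -50.42451613163006
-10 620 y [-9.25  0.03  9.08] z -59.78511696056796
0 2254 y [-8.3   0.02  8.08] z -60.80458698712255
10 4135 y [-13.24   0.31  13.15] z -67.47965121562932
20 1570 y [-6.39  0.01  6.44] z -60.33809664092302
30 1748 y [-6.49 -0.    6.44] z -60.36646614357018
40 1883 y [-6.24 -0.01  6.3 ] z -60.32352717432694
50 2096 y [-6.27 -0.02  6.28] z -60.279023540417604
60 1889 y [-6.13 -0.02  6.1 ] z -59.84346590021021
x ext [-4.86 68.24] 68.3771254947492
knob L 1181 ((-15.785070419311523, 64.88723754882812), 12.167381286621094)
rail 1424 [[ 10.38 -47.75 100.91]
 [ 11.68   3.55 111.22]
 [ 17.7   48.18 114.37]]
base front 1839 [[-47.2  -73.03   5.6 ]
 [-40.94  29.05  12.11]
 [-17.01  74.64  14.25]]
-75 67 -47.48091346883353
-45 132 -47.23328613253791
30 159 -46.89488190452578
50 303 -46.85269818986121
70 374 -46.53894713763321
```

```bash
sed -i 's/L=119\./L=119.7/' r.py; python3 -m pendant '[[[0,0,0,1,10,25,1],[0,0,0,1,10,25,1],[0,0,0,1,10.4,25,1],[0,0,0,0,0,0,1],[0,0,0,0,0,0,1],[0,0,0,0,-8.5,18,1],[0,0,0,0,-8.5,18,1],[0,0,0,0,0,0,1],[0,0,0,0,0,0,1]]]'; python3 r.py
```

```text
t: 7.45
ee_pos: [0.567, 0.3085, 0.1478]
ee_rot: [0.143, 0.632, 0.743, 0.166]
force: [0.4, -0.2, -1.7]
opening: 0.156
TCP rack mm [-50.45   0.93 147.79] lean 25.25834505530144 toolx in rack [ 0.  1. -0.] open 13.218067708640671 F rack [ 0.4  -0.3  -1.69] t 7.45
foot centre [ 0.63  0.61 39.53] front edge [-5.7   0.61 36.55] top front [-82.51   1.09 199.34]
```

```bash
python3 -m pendant '[[[0,0,0,0,-4.5,9,1],[0,0,0,0,-3,6,1],[0,0,0,0,-1.5,3,1],[0,0,0,0,0,0,1],[0,0,0,0,0,0,1]]]'; python3 r.py;  python3 -m pendant '[[[0,0,0,0,-0.85,1.8,1],[0,0,0,0,-0.42,0.9,1],[0,0,0,0,-0.42,0.9,1],[0,0,0,0,0,0,1]]]'; python3 r.py
```

```text
t: 7.95
ee_pos: [0.5664, 0.3084, 0.1263]
ee_rot: [0.142, 0.632, 0.744, 0.165]
force: [0.2, 0.2, -3.2]
opening: 0.157
TCP rack mm [-50.98   0.95 126.29] lean 25.176623993948958 toolx in rack [ 0.  1. -0.] open 13.331601904912565 F rack [ 0.25  0.15 -3.16] t 7.95
foot centre [-0.06  0.62 17.97] front edge [-6.4   0.62 14.99] top front [-82.97   1.12 177.89]
t: 8.35
ee_pos: [0.5668, 0.3085, 0.1232]
ee_rot: [0.143, 0.632, 0.743, 0.166]
force: [-2.0, -2.0, 4.1]
opening: 0.156
TCP rack mm [-50.61   0.97 123.18] lean 25.278370096861188 toolx in rack [ 0.  1. -0.] open 13.268489129918475 F rack [-2.26 -1.67  4.08] t 8.35
foot centre [ 0.5   0.65 14.94] front edge [-5.83  0.65 11.95] top front [-82.69   1.12 174.72]
```

The foot is down: floor contact is about 7 N, and the front edge is 7 mm behind the lip. Now I'll tip about that edge.

```bash
python3 -m pendant '[[[2,0,0,0,4.17,0.3,1],[2,0,0,0,4.17,0.3,1],[2,0,0,0,4.17,0.3,1],[2,0,0,0,4.17,0.3,1],[0,0,0,0,0,0,1]]]'; python3 r.py
```

```text
t: 8.85
ee_pos: [0.5832, 0.3109, 0.1281]
ee_rot: [0.098, 0.641, 0.753, 0.114]
force: [-1.3, -1.4, 7.3]
opening: 0.156
TCP rack mm [-33.99   0.68 128.12] lean 17.278905498487813 toolx in rack [ 0.  1. -0.] open 13.269989439948876 F rack [-1.49 -1.2   7.34] t 8.85
foot centre [ 1.57  0.35 13.82] front edge [-5.12  0.36 11.74] top front [-58.58   0.86 183.61]
```

```bash
python3 -m pendant '[[[2,0,0,0,4.1,0,1],[2,0,0,0,4.1,0.1,1],[2,0,0,0,4.1,0.2,1],[0,0,0,0,0,0,1]]]'; python3 r.py; python3 -m pendant '[[[2,0,0,0,4.1,0.2,1],[2,0,0,0,4.1,0.2,1],[0,0,0,0,0,0,1]]]'; python3 r.py
```

```text
t: 9.25
ee_pos: [0.5945, 0.3128, 0.1305]
ee_rot: [0.065, 0.645, 0.758, 0.074]
force: [-0.8, -0.6, 4.5]
opening: 0.155
TCP rack mm [-22.54   0.73 130.51] lean 11.261111092383716 toolx in rack [ 0.  1. -0.] open 13.134912254717692 F rack [-0.86 -0.46  4.52] t 9.25
foot centre [ 0.84  0.4  13.11] front edge [-6.03  0.4  11.74] top front [-41.18   0.91 188.28]
t: 9.55
ee_pos: [0.6019, 0.3141, 0.1313]
ee_rot: [0.042, 0.647, 0.76, 0.047]
force: [-1.3, -1.2, 4.4]
opening: 0.153
TCP rack mm [-15.05   0.89 131.25] lean 7.202814407097569 toolx in rack [ 0.  1. -0.] open 13.040670483220065 F rack [-1.43 -0.99  4.42] t 9.55
foot centre [-0.05  0.59 12.5 ] front edge [-6.99  0.6  11.62] top front [-29.56   1.06 190.2 ]
```

```bash
python3 -m pendant '[[[2,0,0,0,4.6,0.2,1],[1.5,0,0,0,3.5,0.2,1],[0,0,0,0,0,0,1]]]'; python3 r.py; python3 -m pendant '[[[2,0,0,0,4.5,0.2,1],[0,0,0,0,0,0,1]]]'; python3 r.py
```

```text
t: 9.85
ee_pos: [0.6095, 0.3154, 0.1315]
ee_rot: [0.022, 0.648, 0.761, 0.023]
force: [-1.1, -1.8, 3.4]
opening: 0.16
TCP rack mm [ -7.38   0.87 131.51] lean 3.6586344372440163 toolx in rack [ 0.  1. -0.] open 13.562277767743682 F rack [-1.4  -1.57  3.39] t 9.85
foot centre [ 0.26  0.55 12.06] front edge [-6.72  0.56 11.61] top front [-18.21   1.05 191.24]
t: 10.05
ee_pos: [0.6146, 0.3162, 0.1315]
ee_rot: [0.011, 0.648, 0.762, 0.011]
force: [4.8, 2.0, -1.4]
opening: 0.155
TCP rack mm [ -2.15   0.84 131.49] lean 1.7773398010224697 toolx in rack [ 0.  1. -0.] open 13.192250519398124 F rack [ 5.1   1.22 -1.36] t 10.05
foot centre [ 1.56  0.55 11.84] front edge [-5.43  0.56 11.63] top front [-11.02   1.   191.54]
```

```bash
python3 -m pendant '[[[1,0,0,0,2.5,0.1,1],[0.8,0,0,0,2.1,0.1,1],[0,0,0,0,0,0,1],[0,0,0,0,0,0,1]]]'; python3 r.py; python3 - <<'E'
from h import *
im,d,P=wrist(); cv2.imwrite("pics/w4.png",im); np.savez("pics/w4.npz",p=im,d=d,P=P)
p,d=camera("scene"); cv2.imwrite("pics/s4.png",cv2.resize(p[150:290,100:300],None,fx=4,fy=4,interpolation=cv2.INTER_CUBIC))
E
```

```text
t: 10.45
ee_pos: [0.6187, 0.3169, 0.1315]
ee_rot: [0.0, 0.648, 0.762, -0.002]
force: [0.5, -0.5, -2.1]
opening: 0.156
TCP rack mm [  1.94   0.91 131.53] lean -0.13933837939760557 toolx in rack [ 0.  1. -0.] open 13.25564807892569 F rack [ 0.42 -0.54 -2.12] t 10.45
foot centre [ 1.65  0.59 11.83] front edge [-5.35  0.6  11.85] top front [ -4.91   1.08 191.85]
```

View pics/w4.png

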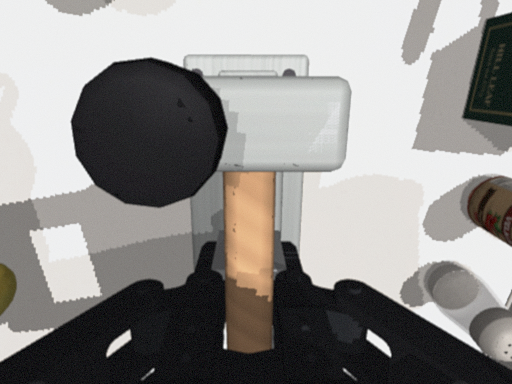

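View pics/s4.png

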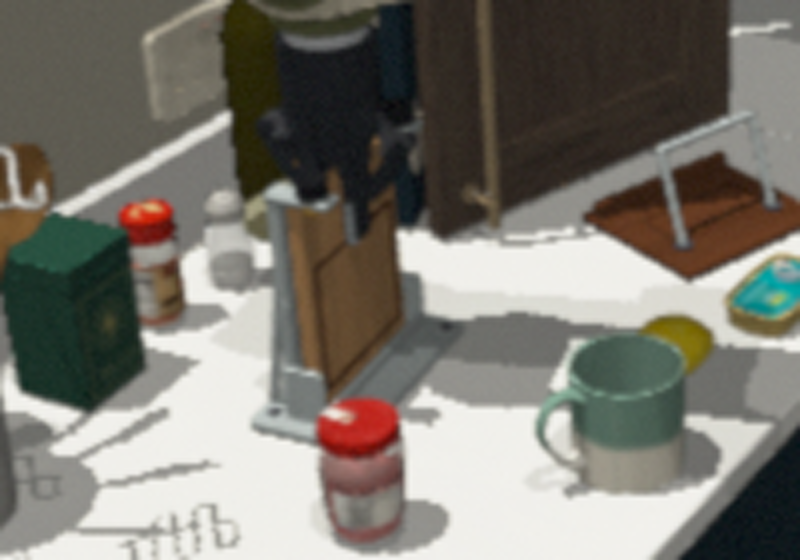

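Both views show the board upright in the rack under the arms, at (345,290) in the scene crop, with the stand empty. The wrist view shows the left knob at (150,130). Before releasing, I'll check that the knobs are back at their resting height of about 221 mm.

```bash
python3 - <<'E'
from r import *
z=np.load("pics/w4.npz");X=(z['P']-o)@B*1000;im=z['p']
k=(X[...,2]>205)&(X[...,2]<240)&(abs(X[...,1]-66)<16)&(X[...,0]<0)&(X[...,0]>-40)&(im.max(2)<50);print('knob L z',k.sum(),np.percentile(X[k][:,2],[10,50,95]),X[k].mean(0))
k=(X[...,2]>205)&(X[...,2]<240)&(abs(X[...,1]-66)<12)&(X[...,0]>2)&(X[...,0]<20);print('arm top',np.percentile(X[k][:,2],[10,50,90]))
T=z['P']; p,d=camera("top"); c=camera_params("top"); Q=(cloud(d,c['camera_matrix'],c['R'],c['t'])-o)@B*1000
for y in (66,-66):
    k=(Q[...,2]>205)&(Q[...,2]<240)&(abs(Q[...,1]-y)<14)&(abs(Q[...,0]+16)<14)&(p.max(2)<60); print('top-cam knob',y,k.sum(),np.percentile(Q[k][:,2],[10,50,95]) if k.sum() else '')
p0,d0,P0=fixed("top","pics/top0.npz");Q=(P0-o)@B*1000
for y in (66,-66):
    k=(Q[...,2]>205)&(Q[...,2]<240)&(abs(Q[...,1]-y)<14)&(abs(Q[...,0]+16)<14)&(p0.max(2)<60); print('top-cam before',y,k.sum(),np.percentile(Q[k][:,2],[10,50,95]) if k.sum() else '')
E
```

```text
knob L z 16399 [219.96 221.09 222.17] [-13.64  65.62 220.87]
arm top [205.11 205.54 206.18]
top-cam knob 66 0 
top-cam knob -66 33 [215.24 220.45 224.83]
top-cam before 66 46 [215.93 220.29 225.06]
top-cam before -66 43 [213.21 219.23 224.08]
```

```bash
python3 -m pendant '[[[0,0,0,0,0,0,0.5],[0,0,0,0,0,0,0.2],[0,0,0,0,0,0,0],[0,0,0,0,0,0,0],[0,0,0,0,0,0,0],[0,0,0,0,0,0,0]]]'; python3 -m pendant '[[[0,0,0,0,0,-8,0],[0,0,0,0,0,-20,0],[0,0,0,0,0,-30,0],[0,0,0,0,0,-30,0],[0,0,0,0,0,-30,0],[0,0,0,0,-20,-20,0],[0,0,0,0,-40,0,0],[0,0,0,0,-40,0,0],[0,0,0,0,-40,0,0],[0,0,0,0,0,0,0]]]'; python3 - <<'E'
from r import *
rep(); im,d,P=wrist(); cv2.imwrite("pics/w5.png",im); X=(P-o)@B*1000; hsv=cv2.cvtColor(im,cv2.COLOR_BGR2HSV)
for y in (66,-66):
    k=(X[...,2]>205)&(X[...,2]<240)&(abs(X[...,1]-y)<14)&(abs(X[...,0]+16)<14)&(im.max(2)<50); print('knob',y,k.sum(),np.percentile(X[k][:,2],[10,50,95]) if k.sum() else '')
w=(hsv[...,1]>60)&(hsv[...,0]<25)&(abs(X[...,1])<80)&(abs(X[...,0])<40)&(X[...,2]>15)&(X[...,2]<200)
print('board top z',np.percentile(X[w][:,2],[50,95,99]))
for a,b in((30,60),(60,100),(100,140),(140,180)):
    k=w&(X[...,2]>a)&(X[...,2]<b)
    if k.sum()>10: print('front face x at z',a,b,k.sum(),np.percentile(X[k][:,0],[10,50]),'y',np.percentile(X[k][:,1],[1,99]))
k=w&(X[...,2]>188);print('top edge x',np.percentile(X[k][:,0],[3,50,97]),'y',np.percentile(X[k][:,1],[1,99]))
p,d=camera("top"); cv2.imwrite("pics/t5.png",cv2.resize(p[120:245,150:350],None,fx=3,fy=3,interpolation=cv2.INTER_CUBIC))
c=camera_params("top");P=cloud(d,c['camera_matrix'],c['R'],c['t']); p0,_,P0=fixed("top","pics/top0.npz")
for n,(u,v) in dict(jar=(159,197),lemon=(240,216),tin=(277,222),butter=(357,200),mug=(206,220)).items():
    A=np.abs(p[v-12:v+13,u-12:u+13].astype(int)-p0[v-12:v+13,u-12:u+13]).max(2); print(n,'changed px',(A>40).sum(),'/625')
E
```

```text
t: 11.2
ee_pos: [0.6188, 0.3169, 0.1318]
ee_rot: [0.0, 0.648, 0.762, -0.002]
force: [0.2, -0.6, -0.0]
opening: 0.501
t: 12.2
ee_pos: [0.4768, 0.2946, 0.2711]
ee_rot: [-0.0, 0.647, 0.762, -0.002]
force: [0.9, 0.9, -0.1]
opening: 0.502
TCP rack mm [-141.7     1.84  271.06] lean -0.2251623516560301 toolx in rack [-0.  1. -0.] open 42.67919063527661 F rack [ 1.01  0.75 -0.12] t 12.2
foot centre [-142.17    1.54  151.36] front edge [-149.17    1.54  151.39] top front [-148.46    1.99  331.39]
knob 66 1905 [213.62 220.91 222.22]
knob -66 772 [209.89 220.45 222.1 ]
board top z [148.98 192.6  193.4 ]
front face x at z 30 60 1223 [-6.13 -5.71] y [-66.35  67.28]
front face x at z 60 100 2108 [-6.38 -5.96] y [-66.11  67.66]
front face x at z 100 140 3037 [-6.73 -6.27] y [-65.49  67.66]
front face x at z 140 180 4069 [-6.99 -6.53] y [-65.19  64.6 ]
top edge x [-6.93 -2.14  5.4 ] y [-60.43  49.59]
jar changed px 51 /625
lemon changed px 393 /625
tin changed px 0 /625
butter changed px 0 /625
mug changed px 570 /625
```

View pics/w5.png

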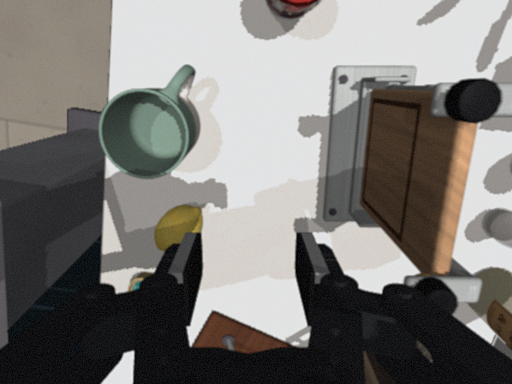

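The wrist view shows the board upright at (420,180) behind both knobs at (472,100) and (440,290). The mug at (150,130) and lemon at (180,230) are upright. I'll do a last check that the lemon and mug have not moved, since the arm covers them in the top view, and then hand in.

```bash
python3 - <<'E'
from h import *
im,d,P=wrist(); z=np.load("pics/w1.npz")
for n,(i,Q) in dict(before=(z['p'],z['P']),after=(im,P)).items():
    h=cv2.cvtColor(i,cv2.COLOR_BGR2HSV); k=(h[...,0]>20)&(h[...,0]<32)&(h[...,1]>150)&(Q[...,2]>.02)&(Q[...,2]<.07)&(Q[...,0]<.5)&(Q[...,1]>.1)
    m=(h[...,0]>60)&(h[...,0]<90)&(h[...,1]>40)&(Q[...,2]>.082)&(Q[...,2]<.096)&(Q[...,0]<.5)
    print(n,'lemon',k.sum(),Q[k].mean(0).round(3),'mug rim',m.sum(),np.median(Q[m],0).round(3))
print(robot.hand_in())
E
```

```text
before lemon 943 [0.405 0.191 0.043] mug rim 599 [0.386 0.327 0.088]
after lemon 890 [0.407 0.193 0.043] mug rim 904 [0.386 0.321 0.088]
the job is handed in; nothing more can be done
None
```

I drew the board out of the stand along its slant, carried it leaning to the rack and set its foot down 7 mm behind the lip. Then I tipped it upright about that edge, let go and backed off. The job is handed in at about 12.4 s.

**Board:** It stands upright to within about half a degree. Its top is at 192.6 mm against 192 expected, and its front face is about 6 mm in front of the rack's origin. That leaves roughly 1.5 mm to where the balls hang.

**Catches:** I judged these by the knobs above them, not by seeing the brass balls. Both knobs are back at about 221 mm, their height before the board went in. The wrist force turned from about -1.4 N to +5 N along the tipping direction as the board passed under the balls. It was under 1 N along that direction once the board stood upright.

**Bystanders:**
- **Tin and butter:** unchanged in the top view.
- **Jar:** 51 of 625 pixels changed around it in the top view, probably shadow. I did not measure its position.
- **Lemon and mug:** the arm or its shadow changed the top view there, so I compared wrist views from before and after. The lemon's position agrees within 3 mm. The mug rim agrees within 6 mm; it is only partly visible and from a different angle each time. I saw no sign of a touch.

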